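# Set out the labelling station

## Task

Set out the labelling station: stand the glue stick on the middle cork pad, between the ink tin and the label roll (the dropper bottle now standing there has to move first), stand the dropper bottle on the pad in front of the ink tin, and lay the tally counter, face up as it is, on the pad in front of the label roll, each with its body centred on its pad. Stand the date stamp on top of the ink tin, in the middle and lengthwise along it. 'In front' is the robot's side; leave the ink tin and the label roll where they are and let go of everything.

Things in the scene. Friction and masses are not known exactly. Their poses are not given: they have to be found in the camera images.
- glue_center (a point): glue stick, a plain upright cylinder 28 mm in diameter and 98 mm tall, at first standing on the thin supply mat. Point: its centre, half-way up (49 mm above its foot); z points up along it
- dropper_center (a point): amber glass dropper bottle with a pointed rubber bulb, 102 mm tall; the lower 62 mm is a cylinder 30 mm in diameter, then a neck and a 14 mm bulb. At first it stands on the middle pad. Point: on its axis, half-way up (51 mm above its foot); z points up
- tally_center (a point): hand tally counter lying on its back, a round body 43 mm in diameter and 24 mm tall with a small thumb lever and a knob that stick out at the sides along its y (about 65 mm overall along y, 50 mm along x); grip the round body across its x. At first it lies on the supply mat. Point: centre of the round body, half-way up (12 mm above its underside); z points up, out of its face
- stamp_center (a point): self-inking date stamp, upright: base 38 mm (its x) by 58 mm (its y), 30 mm high; above it a narrower waist, 30 mm by 50 mm, up to 52 mm; above that a head 34 mm by 54 mm, top at 74 mm. Grip it across its x at the waist or head. At first it stands on the supply mat. Point: its centre, half-way up (37 mm above its foot); y is its long direction, z up
- ink_tin: flat closed ink tin, 68 mm (its x) by 106 mm (its y) and 19 mm high, lying on the table beside the middle pad, on its left or its right, about 125 mm away. Loose, 0.3 kg. Origin: centre of its underside; y is its long direction
- label_roll: roll of labels lying flat, 88 mm in diameter and 51 mm high with a narrow core hole, on the table on the other side of the middle pad from the ink tin, about 125 mm away. Loose, 0.3 kg. Origin: centre of its underside
- pad_mid: the middle one of three equal round cork pads, 70 mm in diameter and 4 mm thick, fixed to the table, between the ink tin and the label roll. Origin: centre of its underside, on the table; its x points away from the robot, its y to the left, along the row of tin, pad and roll
- pad_a: one of the two front cork pads (70 mm in diameter, 4 mm thick, fixed), about 115 mm in front (robot's side) of either the ink tin or the label roll; which of the two changes from start to start. Origin: centre of its underside, on the table
- pad_b: the other front cork pad, same size, in front of the other of the two. Origin: centre of its underside, on the table. (The supply mat, not listed, is a fixed plain cardboard sheet 3 mm thick; the station and the mat may change sides.)
Not all that is in view belongs to the job. Leave any yellow look-alike of the part that bears dropper_center alone. Leave any red look-alike of the label_roll alone.

How it is judged:
At the end, for the whole second after the job is handed in: Glue stick, dropper and tally counter each within 15 mm of the centre of its pad, stamp within 15 mm of the tin's centre and 0.22 rad of its length; each on its support (6 mm) and within 0.12 rad of upright; tin and roll moved under 20 mm; all released, at rest (horizontal distance between glue_center and pad_mid below 0.015 m and ((horizontal distance between dropper_center and pad_a below 0.015 m and horizontal distance between ink_tin and pad_a below 0.17 m) or (horizontal distance between dropper_center and pad_b below 0.015 m and horizontal distance between ink_tin and pad_b below 0.17 m)) and ((horizontal distance between tally_center and pad_a below 0.015 m and horizontal distance between label_roll and pad_a below 0.17 m) or (horizontal distance between tally_center and pad_b below 0.015 m and horizontal distance between label_roll and pad_b below 0.17 m)) and horizontal distance between stamp_center and ink_tin below 0.015 m and angle between the y axis of stamp_center and the y axis of ink_tin, either way round below 0.22 rad and distance of each of ink_tin, label_roll from where it was at the start of the episode below 0.02 m and angle between each of glue_center, dropper_center, tally_center, stamp_center's own z axis and vertical below 0.12 rad and height (world z) of glue_center between 0.047 and 0.059 m and height (world z) of dropper_center between 0.049 and 0.061 m and height (world z) of tally_center between 0.01 and 0.022 m and height (world z) of stamp_center between 0.05 and 0.062 m and linear speed of each of ink_tin, label_roll below 0.02 m/s); the robot touches nothing.
It also fails if it takes over 128 s, if anything falls off the work surface, if the arm or the gripper's body presses on something with over 40 N, if the wrist force passes 120 N, or if a joint passes its speed limit or range.

## Robot

A 6-joint arm with a two-finger parallel gripper is mounted at the origin on a cart in front of the work surface, level with it; the furniture and walls round the work are solid. World frame = base frame: x ahead of the robot, y to its left, z up, the work surface at z = 0. Lengths are in m, angles in rad, forces in N, time in s.
With the tool pointing down it reaches from about 0.35 to 0.725 m from the base axis. Payload 6 kg.
Tool frame: the origin (TCP) lies between the finger pads; the fingertips stand 8 mm ahead of it and the grasp point (between the pads) lies 11 mm behind it; z points along the fingers, y is the direction in which the jaws open and shut (so a half turn about z gives the same grasp; the last joint's range is limited). The gripper opens to 85 mm and grips with 20 to 120 N. Pads are 22 mm wide; open, the fingers measure 114 mm over their backs; the gripper's body (76 mm by 85 mm) begins 54 mm behind the grasp point. The pads swing forward as they close: fully open they stand 13 mm farther back than shut.
Start: joints at [-0.83, 0.04, 0.085, 0, -1.615, -0.334], TCP at [0.237, -0.551, 0.239] pointing down, gripper open.
Joint ranges: [-2.56, 2.56], [-1.29, 2.01], [-1.08, 1.49], [-3.29, 1.98], [-2.81, -0.18], [-2.99, 2.99]. Speed limits (rad/s): [2.57, 2.57, 3.01, 3.14, 3.14, 3.14].

## Interface

Orientations are given as a unit quaternion [w, x, y, z].
In Python, from plant import monitor, viewer, workorder gives the robot as it stands.
- The arm moves only by the shell command python3 -m inch 'ROWS'. ROWS is JSON, one flat list of numbers, 5 for each row, row after row: the finger opening in m, from 0 to 0.0854, then the shift along the tool's x, y, z in m, then the turn about the tool's z in degrees. A call has 1 to 20 rows; each row shifts and turns the pose as measured when the row begins, along the tool's axes as they then stand; what a row does not reach is not made up. A row lasts 1/8 s, in which the tool goes at most 62.5 mm and 10.7 degrees, less where a joint would pass 70% of its speed; a pose out of reach is approached as far as the arm can. A call is refused whole if a number of a shift passes 0.0625 or a number of a turn 10.7, either way. A call with a gripper value outside its range is refused whole. The fingers move at their own pace and stop on an object; the grip force is fixed at half the most. Time passes only in rows, so rows that do not move let the fingers close. It gives the time, the measured TCP pose, the force and the opening at its end, in the units of the state.
- monitor.observe(): the state, without advancing time (a new reading comes with each control period).
- viewer.snapshot(name): name is "scene" or "top"; returns the picture (480x640x3 uint8, red, green, blue); there is no depth.
- viewer.calibration(name): a dict with "K" (3x3 intrinsics, pixels), "dist" ([k1, k2, p1, p2, k3] as OpenCV has them; the pictures are not rectified), "world_from_camera" (4x4, takes a point from camera to world coordinates). Camera axes: x right, y up, looking along -z (the intrinsics and any distortion apply to the point x, -y, -z); pixel columns grow to the right and rows downward; lengths in m; the calibration is good to about 2 mm. A picture is of the moment at which its call begins. calibration takes no time and is no camera call.
- workorder.hand_in(): hands the job in, once; it reports no verdict.
The state is a dict: "time": time; "qpos": joint angles; "joint_velocities": joint speeds; "effort": joint torques, N m; "position": TCP position; "tool_rot": TCP orientation; "force": force on the tool from outside, world axes, zero at the start; "wrist_torque": the same for the moment, N m; "finger_gap": finger opening in m.
Only numpy, scipy, OpenCV 4.12 (cv2) and the standard library are available. Lean on these libraries where they do the work, as an engineer would, in place of code of your own. Each camera call takes 0.05 s, during which the arm holds its last target. There are 200 camera calls.

## Working session

There is one attempt and no reset: what is moved stays moved. The work goes in short steps, Python scripts to look and compute and a shell command to move; the robot and the scene stay as the last step left them, time stands still between calls to the robot, and variables do not carry over. Pictures are saved under pics/ and viewed, about 12 in all and at most 16, crops included, and the job is handed in when it is done.

```bash
mkdir -p pics; ls
python3 - <<'E'
from plant import monitor, viewer
import cv2,numpy as np
for n in("scene","top"):
    im=viewer.snapshot(n); cv2.imwrite(f"pics/{n}0.png",im[:,:,::-1])
    c=viewer.calibration(n); print(n,np.round(c["K"],1).tolist(),np.round(c["dist"],3),np.round(c["world_from_camera"],3).tolist())
s=monitor.observe(); print(s)
E
```

```text
pics
scene [[535.4, 0.0, 318.0], [0.0, 535.4, 239.0], [0.0, 0.0, 1.0]] [-0.03  0.    0.    0.    0.  ] [[0.589, 0.55, -0.592, -0.143], [-0.808, 0.389, -0.443, -0.584], [-0.013, 0.739, 0.673, 0.851], [0.0, 0.0, 0.0, 1.0]]
top [[578.4, 0.0, 315.2], [0.0, 578.4, 238.8], [0.0, 0.0, 1.0]] [-0.129  0.     0.     0.     0.   ] [[-0.035, 0.973, -0.229, 0.278], [-0.999, -0.035, 0.007, -0.055], [-0.001, 0.229, 0.973, 1.288], [0.0, 0.0, 0.0, 1.0]]
{'time': 0.1, 'qpos': array([-8.30271722e-01,  4.07458843e-02,  8.38877592e-02, -4.06475530e-04,
       -1.61552421e+00, -3.33681543e-01]), 'joint_velocities': array([-0.00135865, -0.00020866,  0.00348136,  0.00156113,  0.00125882,
       -0.00027469]), 'effort': array([-5.53391365e-03, -3.69349980e+01,  3.48280764e+01,  6.95174441e+00,
       -4.56859081e-03,  3.57786837e-05]), 'position': array([ 0.23736189, -0.55072826,  0.23836979]), 'tool_rot': array([-2.31286566e-04, -2.02030164e-01,  9.79378958e-01,  7.85229119e-04]), 'force': array([-0.68661974, -0.15255256, -1.14435208]), 'wrist_torque': array([ 0.00978588, -0.01942411, -0.01320779]), 'finger_gap': 0.08555095122866}
```

View pics/scene0.png

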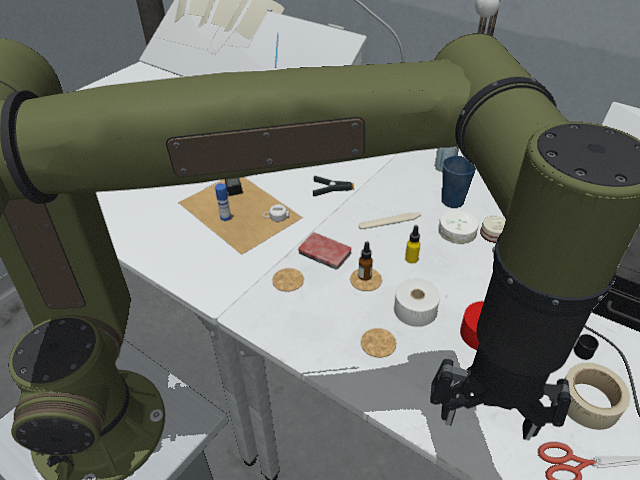

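View pics/top0.png

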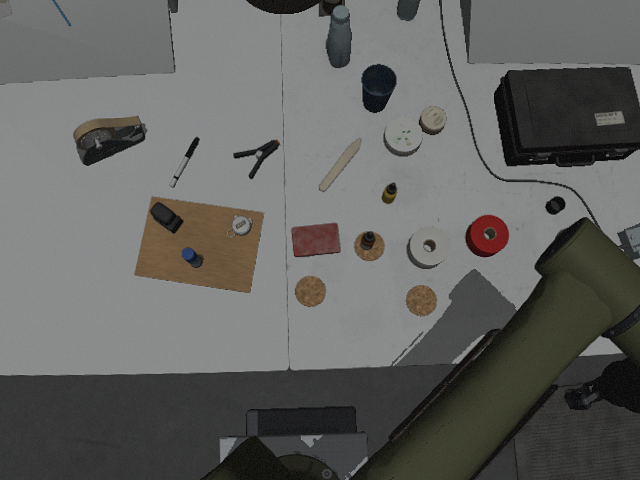

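The top view shows the mat at left with the stamp (166,217), glue (191,258) and tally (241,226). The station is to its right: tin (316,239), dropper on the mid pad (369,244), roll (427,247), and front pads at (310,291) and (421,300). The yellow dropper (390,193) and the red roll (487,236) are look-alikes to leave alone.

```bash
cat > h.py <<'E'
import cv2,numpy as np
from plant import monitor, viewer
C={n:viewer.calibration(n) for n in("scene","top")}
def ray(n,uv):
    c=C[n];W=np.array(c["world_from_camera"])
    p=cv2.undistortPoints(np.array([[uv]],float),np.array(c["K"]),np.array(c["dist"]))[0,0]
    return W[:3,3],W[:3,:3]@np.array([p[0],-p[1],-1])
def onz(n,uv,z):
    o,d=ray(n,uv); return (o+d*(z-o[2])/d[2])
def tri(uvt,uvs):
    (a,d),(b,e)=ray("top",uvt),ray("scene",uvs)
    st=np.linalg.lstsq(np.c_[d,-e],b-a,rcond=None)[0]
    p,q=a+d*st[0],b+e*st[1]; return (p+q)/2,np.linalg.norm(p-q)
def proj(n,P):
    c=C[n];W=np.linalg.inv(np.array(c["world_from_camera"]));q=W[:3,:3]@np.array(P)+W[:3,3]
    return cv2.projectPoints(np.array([[q[0],-q[1],-q[2]]]),np.zeros(3),np.zeros(3),np.array(c["K"]),np.array(c["dist"]))[0].ravel()
def crop(im,x0,x1,y0,y1,k,f):
    cv2.imwrite(f,cv2.resize(im[y0:y1,x0:x1,::-1],None,fx=k,fy=k,interpolation=cv2.INTER_CUBIC))
def blobs(im,lo,hi,box,amin=30):
    h=cv2.cvtColor(im,cv2.COLOR_RGB2HSV);m=cv2.inRange(h,np.array(lo),np.array(hi))
    x0,x1,y0,y1=box;k=np.zeros_like(m);k[y0:y1,x0:x1]=m[y0:y1,x0:x1]
    cs,_=cv2.findContours(k,cv2.RETR_EXTERNAL,cv2.CHAIN_APPROX_NONE)
    return [c for c in cs if cv2.contourArea(c)>amin]
def pts_onz(n,c,z): return np.array([onz(n,p,z)[:2] for p in c.reshape(-1,2).astype(float)])
E
python3 - <<'E'
from h import *
t=cv2.imread("pics/top0.png")[:,:,::-1].copy();s=cv2.imread("pics/scene0.png")[:,:,::-1].copy()
crop(t,130,450,170,320,2.5,"pics/tc.png");crop(s,170,470,160,370,2.6,"pics/sc.png")
h=cv2.cvtColor(t,cv2.COLOR_RGB2HSV);hs=cv2.cvtColor(s,cv2.COLOR_RGB2HSV)
for n,p in dict(tin=(316,240),pad=(310,291),pad2=(421,300),mat=(215,270),roll=(415,250),tally=(241,226),glue=(189,255),stamp=(165,216),table=(345,300)).items(): print(n,h[p[1],p[0]])
for n,p in dict(tin=(325,250),pad=(288,280),roll=(405,295),tally=(278,212),glue=(222,190),).items(): print("s",n,hs[p[1],p[0]])
E
```

```text
tin [ 3 90 99]
pad [ 15 107 110]
pad2 [ 16 109 112]
mat [ 16 107 105]
roll [ 30   8 134]
tally [45  7 78]
glue [111 146 105]
stamp [40 17 46]
table [ 60   2 138]
s tin [  2  76 168]
s pad [ 18 110 185]
s roll [ 60   4 210]
s tally [ 90   2 210]
s glue [110 156 124]
```

View pics/tc.png

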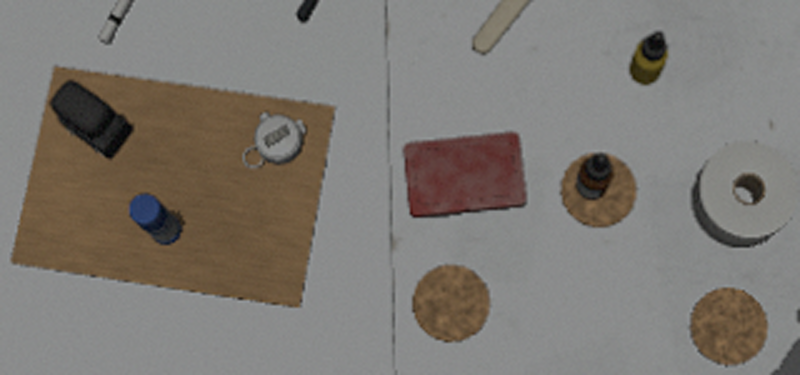

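View pics/sc.png

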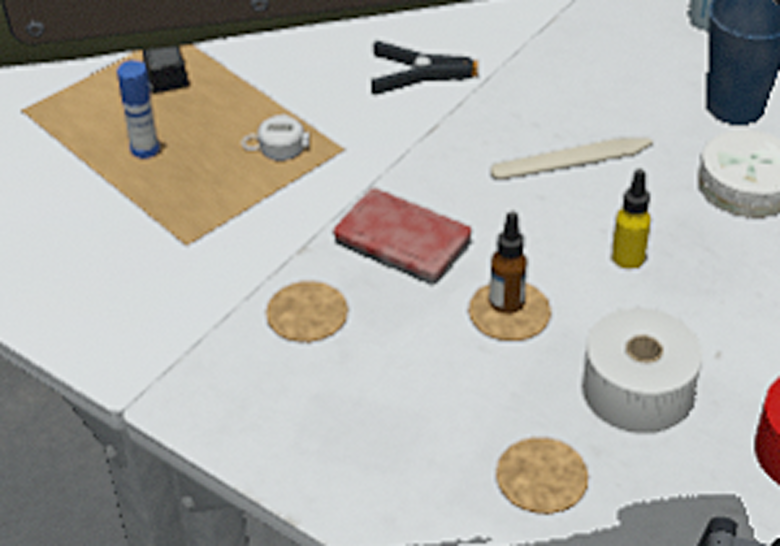

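Top crop (2.5x): stamp at lower right angle around (92,120), glue cap (148,208), tally centre (279,138) with ring (252,157) and knob (303,118), tin corners (405,143)–(525,205), pads at (451,303), (728,326) and (598,190). Scene crop (2.6x): all are visible except the stamp top, which the arm hides. Next I compute poses.

Run:
```python
from h import *
t=cv2.imread("pics/top0.png")[:,:,::-1].copy();s=cv2.imread("pics/scene0.png")[:,:,::-1].copy()
a=np.vstack([cv2.resize(t[195:255,145:265],None,fx=6,fy=6,interpolation=cv2.INTER_CUBIC)]);cv2.imwrite("pics/z.png",np.clip(a[:,:,::-1]*1.7,0,255))
r=lambda v:np.round(v,4).tolist()
# pads
for nm,im,n,box in(("A/B",t,"top",(280,450,265,325)),("mid",t,"top",(350,390,225,265)),("A/B",s,"scene",(265,400,255,365))):
    for c in blobs(im,(8,60,60),(24,255,255),box):
        P=pts_onz(n,cv2.convexHull(c),.004).astype(np.float32); print("pad",nm,n,r(cv2.minEnclosingCircle(P*1000)),r(P.mean(0)))
for n,im,box in(("top",t,(285,345,215,262)),("scene",s,(290,355,225,270))):
    for c in blobs(im,(0,40,50),(9,255,255),box,300):
        P=pts_onz(n,c,.019).astype(np.float32);R=cv2.minAreaRect(P*1000);print("tin",n,r(R[0]),r(R[1]),R[2])
        M=cv2.moments(c);print(M['m10']/M['m00'],M['m01']/M['m00'])
cr=lambda x,y:(130+x/2.5,170+y/2.5); sr=lambda x,y:(170+x/2.6,160+y/2.6)
for nm,a,b in(("droptop",cr(600,156),sr(513,215)),("rollhole",cr(749,186),sr(644,344)),("tallytop",cr(279,135),sr(281,127)),("gluetop",cr(145,206),sr(131,66)),
 ("tinNear corner",cr(526,205),sr(433,268)),("tin left",cr(405,144),sr(372,190)),("padA",cr(451,303),sr(307,311)),("padB",cr(728,326),sr(542,476))):
    p,e=tri(a,b);print(nm,r(p),round(e,4))
print("droptop z.106",r(onz("top",cr(600,156),.106)),"roll .051",r(onz("top",cr(749,186),.051)),"glue .101",r(onz("top",cr(145,206),.101)),"tally .027",r(onz("top",cr(279,135),.027)))
```

```text
[ WARN:0@0.786] global loadsave.cpp:1063 imwrite_ Unsupported depth image for selected encoder is fallbacked to CV_8U.
Traceback (most recent call last):
ValueError: setting an array element with a sequence. The requested array has an inhomogeneous shape after 1 dimensions. The detected shape was (2,) + inhomogeneous part.
```

View pics/z.png

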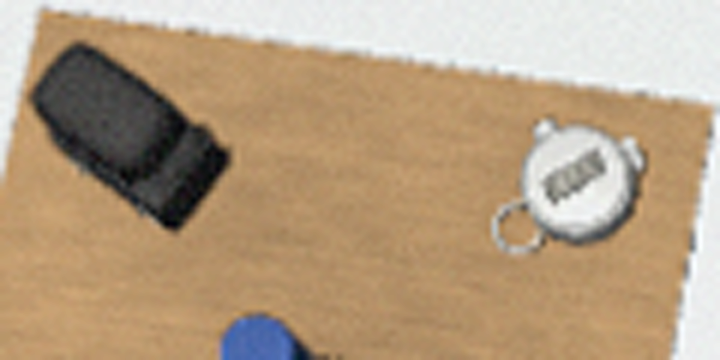

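The zoom (6x) shows the stamp's long edge running (82,42)→(188,122) and its base right corners at (230,158) and (178,230). The tally body is centred at (580,182), with the ring at (518,228), a knob at (635,152) and a lug at (545,130). So the tally's y axis is the ring–knob line.

```bash
cat >> h.py <<'E'
def goto(x,y,z,jaw=None,tcp=None):
    """distances in tool axes (mm, deg) to a TCP target; jaw = world angle of tool y (deg, mod 180)"""
    s=monitor.observe();w,a,b,c=s["tool_rot"];from scipy.spatial.transform import Rotation as R
    M=R.from_quat([a,b,c,w]);cur=np.degrees(np.arctan2(*M.as_matrix()[[1,0],1]))
    turn=0 if jaw is None else -((jaw-cur+90)%180-90)
    M2=M*R.from_euler("z",turn,degrees=True)
    d=M2.inv().apply(np.array([x,y,z])-s["position"])
    print("t",round(s["time"],2),"pos",np.round(s["position"],4),"jaw",round(cur,1),"q6",round(s["qpos"][5],2),"gap",round(s["finger_gap"],4),"F",np.round(s["force"],1))
    print("turn",round(turn,1),"(or other way",round(turn-180*np.sign(turn),1),") then shift mm",np.round(d*1000,1))
E
python3 - <<'E'
from h import *
t=cv2.imread("pics/top0.png")[:,:,::-1].copy();s=cv2.imread("pics/scene0.png")[:,:,::-1].copy()
r=lambda v:np.round(v,4).tolist()
for nm,im,n,box in(("A/B",t,"top",(280,450,265,325)),("mid",t,"top",(350,390,225,265)),("A/B",s,"scene",(265,400,255,365))):
    for c in blobs(im,(8,60,60),(24,255,255),box):
        P=pts_onz(n,cv2.convexHull(c),.004).astype(np.float32);e=cv2.minEnclosingCircle(P*1000); print("pad",nm,n,r(e[0]),e[1])
for n,im,box in(("top",t,(285,345,215,262)),("scene",s,(290,355,225,270))):
    for c in blobs(im,(0,40,50),(9,255,255),box,300):
        P=pts_onz(n,c,.019).astype(np.float32);R=cv2.minAreaRect(P*1000);print("tin",n,r(R[0]),r(R[1]),R[2])
cr=lambda x,y:(130+x/2.5,170+y/2.5); sr=lambda x,y:(170+x/2.6,160+y/2.6); z=lambda x,y:(145+x/6,195+y/6)
for nm,a,b in(("droptop",cr(600,156),sr(513,215)),("rollhole",cr(749,186),sr(644,344)),("tallytop",cr(279,135),sr(281,127)),("gluetop",cr(145,206),sr(131,66)),
 ("tinNear corner",cr(526,205),sr(433,268)),("tin left",cr(405,144),sr(372,190)),("padA",cr(451,303),sr(307,311)),("padB",cr(728,326),sr(542,476))):
    p,e=tri(a,b);print(nm,r(p),round(e,4))
print("droptop z.106",r(onz("top",cr(600,156),.106)),"roll .051",r(onz("top",cr(749,186),.051)),"glue .101",r(onz("top",cr(145,206),.101)),"tally .027",r(onz("top",z(580,182),.027)))
ang=lambda a,b,h:np.degrees(np.arctan2(*(onz("top",z(*b),h)-onz("top",z(*a),h))[[1,0]]))
print("tally y",ang((518,228),(635,152),.015),"stamp y",ang((82,42),(188,122),.077),"base x",ang((230,158),(178,230),.033))
print("stamp headtop",r(onz("top",z(112,110),.077)),"base edge mid",r(onz("top",z(204,194),.033)), r(onz("top",z(204,194),.003)))
for c in blobs(t,(0,0,0),(180,120,62),(145,190,195,240),80):
  print("stamp blob",[r(v) for v in cv2.minAreaRect(c)[:2]],cv2.minAreaRect(c)[2])
import h; m=blobs(t,(100,80,40),(125,255,255),(180,205,240,270))
for c in m:
  e=cv2.minAreaRect(c);print("glue blob",e, cv2.moments(c)['m00'])
goto(.4,.0,.25,90)
E
```

```text
pad A/B top [431.6338, -296.3016] 34.50922393798828
pad A/B top [461.362, -48.4159] 34.24012756347656
pad mid top [560.4713, -185.9517] 34.379310607910156
pad A/B scene [428.8909, -297.3275] 34.41794204711914
pad A/B scene [458.2643, -49.0641] 34.53337097167969
pad A/B scene [571.8856, -176.7942] 51.09284973144531
tin top [575.259, -64.6076] [69.2488, 104.875] 3.6764659881591797
tin scene [569.5511, -68.2979] [73.6108, 108.7536] 4.012707710266113
droptop [0.5673, -0.1799, 0.0997] 0.0008
rollhole [0.5468, -0.3144, 0.0525] 0.0017
tallytop [0.6143, 0.1013, 0.027] 0.0022
gluetop [0.5365, 0.2065, 0.1006] 0.003
tinNear corner [0.5433, -0.1195, 0.0249] 0.0003
tin left [0.6053, -0.0116, 0.0124] 0.0028
padA [0.4607, -0.0492, 0.0009] 0.0007
padB [0.4309, -0.2971, -0.001] 0.0005
droptop z.106 [0.5661, -0.1795, 0.106] roll .051 [0.5477, -0.3154, 0.051] glue .101 [0.5376, 0.2055, 0.101] tally .027 [0.612, 0.1004, 0.027]
tally y -57.78650155475881 stamp y -128.5230300810754 base x 144.74043861974752
stamp headtop [0.6323, 0.2662, 0.077] base edge mid [0.611, 0.2418, 0.033] [0.6189, 0.2489, 0.003]
stamp blob [[165.4135, 217.1189], [33.5993, 17.7922]] 36.02737045288086
glue blob ((187.5, 254.5), (13.0, 11.0), 90.0) 112.5
t 0.1 pos [ 0.2374 -0.5507  0.2384] jaw 113.3 q6 -0.33 gap 0.0856 F [-0.7 -0.2 -1.1]
turn 23.3 (or other way -156.7 ) then shift mm [-162.6  550.7  -11. ]
```

Run:
```python
from h import *
sr=lambda x,y:(170+x/2.6,160+y/2.6)
print(onz("scene",sr(508,304),.004),onz("scene",sr(513,213),.106),"glue foot",onz("scene",sr(146,152),.003))
goto(.566,-.180,.2,135)
```

```text
[ 0.5619701  -0.18337914  0.004     ] [ 0.56297254 -0.18182178  0.106     ] glue foot [0.53240666 0.20316113 0.003     ]
t 0.1 pos [ 0.2374 -0.5507  0.2384] jaw 113.3 q6 -0.33 gap 0.0856 F [-0.7 -0.2 -1.1]
turn -21.7 (or other way 158.3 ) then shift mm [-494.5   29.7   38.7]
```

```bash
python3 -m inch '[0.065,0,0,0,-10.7, 0.065,0,0,0,-10.7, 0.065,-0.06,0.004,0,0, 0.065,-0.06,0.004,0,0, 0.065,-0.06,0.004,0,0, 0.065,-0.06,0.004,0,0, 0.065,-0.06,0.004,0,0, 0.065,-0.06,0.004,0.01,0, 0.065,-0.06,0.004,0.01,0, 0.065,-0.06,0.004,0.01,0, 0.065,0,0,0,0]'
python3 - <<'E'
from h import *
t=viewer.snapshot("top");s=viewer.snapshot("scene")
a=np.vstack([cv2.resize(t,None,fx=.8,fy=.8)[130:330],cv2.resize(s,None,fx=.8,fy=.8)]);cv2.imwrite("pics/a1.png",a[:,:,::-1])
cv2.imwrite("pics/s1.png",s[:,:,::-1]);cv2.imwrite("pics/t1.png",t[:,:,::-1])
goto(.564,-.181,.2,135)
E
```

```text
time: 1.48
position: [0.5591, -0.1757, 0.2016]
tool_rot: [-0.002, -0.384, 0.923, 0.005]
force: [-0.9, -0.3, 0.3]
finger_gap: 0.0651
t 1.57 pos [ 0.558  -0.1784  0.2035] jaw 135.0 q6 -0.81 gap 0.0652 F [ 0.  -0.6  1. ]
turn -0.0 (or other way 180.0 ) then shift mm [-2.4 -6.1  3.5]
```

View pics/a1.png

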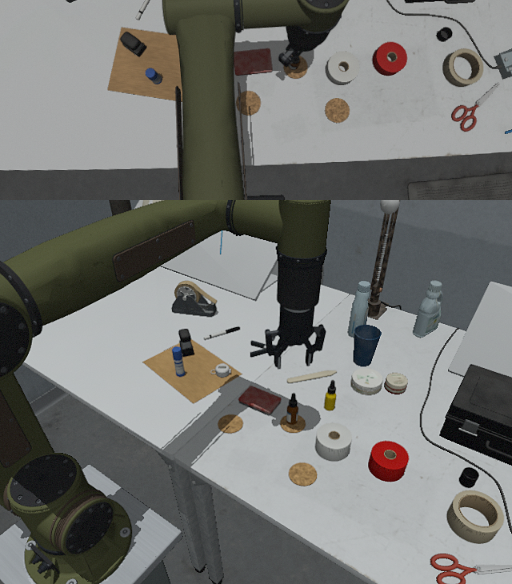

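The gripper is above the dropper (in the combined view, bottle at (293,410)). The stamp is now unobstructed in the scene view at (184,343). Descending.

```bash
python3 -m inch '[0.065,-0.002,-0.006,0.03,0, 0.065,0,0,0.05,0, 0.065,0,0,0.045,0, 0.065,0,0,0.02,0, 0.065,0,0,0.004,0, 0.065,0,0,0,0]'
python3 - <<'E'
from h import *
s=viewer.snapshot("scene");crop(s,320,440,190,300,5,"pics/s2.png")
s=cv2.imread("pics/s1.png")[:,:,::-1]
goto(.564,-.181,.047,135)
E
```

```text
time: 2.33
position: [0.5613, -0.1879, 0.0556]
tool_rot: [0.002, -0.378, 0.926, 0.002]
force: [-0.3, 0.0, 0.6]
finger_gap: 0.0648
t 2.38 pos [ 0.5615 -0.1879  0.056 ] jaw 134.4 q6 -0.81 gap 0.0652 F [-0.2 -0.4  0. ]
turn -0.6 (or other way 179.4 ) then shift mm [-6.6  3.1  9.1]
```

View pics/s2.png

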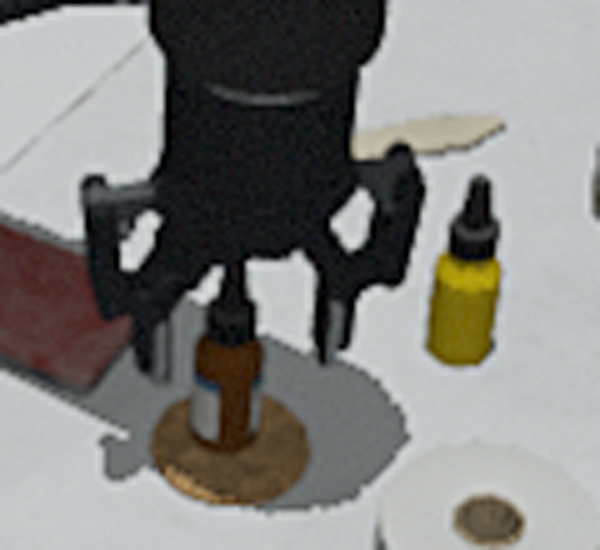

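The bottle (230,380) stands between the open fingers, nearer the left one. I correct by the computed shift, lower 9 mm and close.

```bash
python3 -m inch '[0.065,-0.007,0.003,0.005,0, 0.065,0,0,0.005,0, 0.065,0,0,0,0, 0.01,0,0,0,0, 0.01,0,0,0,0, 0.01,0,0,0,0, 0.01,0,0,0,0, 0.01,0,0,0,0]'
python3 - <<'E'
from h import *
goto(.564,-.181,.046,135)
E
```

```text
time: 3.38
position: [0.5663, -0.1804, 0.0486]
tool_rot: [0.004, -0.378, 0.926, 0.001]
force: [-0.6, 0.6, 0.2]
finger_gap: 0.0279
t 3.38 pos [ 0.5663 -0.1804  0.0486] jaw 134.5 q6 -0.82 gap 0.0279 F [-0.6  0.6  0.2]
turn -0.5 (or other way 179.5 ) then shift mm [2.1 1.2 2.6]
```

```bash
python3 -m inch '[0.01,0,0,-0.04,0, 0.01,0,0,-0.04,0, 0.01,0,0,0,0]'
python3 - <<'E'
from h import *
goto(.460,-.049,.049,None)
E
```

```text
time: 3.75
position: [0.5649, -0.1808, 0.1294]
tool_rot: [0.003, -0.378, 0.926, 0.001]
force: [-0.4, 0.2, -1.6]
finger_gap: 0.0281
t 3.75 pos [ 0.5649 -0.1808  0.1294] jaw 134.4 q6 -0.82 gap 0.0281 F [-0.4  0.2 -1.6]
turn 0 (or other way 0 ) then shift mm [-16.9 167.6  80.5]
```

```bash
python3 -m inch '[0.01,-0.004,0.042,0,0, 0.01,-0.004,0.042,0,0, 0.01,-0.004,0.042,0,0, 0.01,-0.004,0.042,0,0, 0.01,0,0,0.02,0, 0.01,0,0,0.02,0, 0.01,0,0,0.01,0, 0.01,0,0,0,0]'
python3 - <<'E'
from h import *
s=viewer.snapshot("scene");t=viewer.snapshot("top")
cv2.imwrite("pics/s3f.png",s[:,:,::-1]);cv2.imwrite("pics/t3f.png",t[:,:,::-1])
goto(.460,-.049,.049,None)
E
```

```text
time: 4.75
position: [0.4527, -0.0452, 0.0713]
tool_rot: [-0.0, -0.378, 0.926, 0.004]
force: [0.9, -0.3, -0.1]
finger_gap: 0.0283
t 4.85 pos [ 0.4534 -0.0451  0.0725] jaw 134.4 q6 -1.14 gap 0.0285 F [ 0.3  0.1 -1.8]
turn 0 (or other way 0 ) then shift mm [-1.9 -7.5 23.4]
```

```bash
python3 -m inch '[0.01,-0.002,-0.0075,0.01,0, 0.01,0,0,0.007,0, 0.01,0,0,0.003,0, 0.01,0,0,0,0]'
python3 - <<'E'
from h import *
goto(.460,-.049,.049,None)
E
```

```text
time: 5.35
position: [0.4613, -0.0495, 0.0519]
tool_rot: [0.001, -0.377, 0.926, 0.003]
force: [0.5, 0.1, -0.7]
finger_gap: 0.0283
t 5.35 pos [ 0.4613 -0.0495  0.0519] jaw 134.3 q6 -1.12 gap 0.0283 F [ 0.5  0.1 -0.7]
turn 0 (or other way 0 ) then shift mm [0.6 1.3 2.9]
```

```bash
python3 -m inch '[0.01,0,0,0.003,0, 0.01,0,0,0,0, 0.065,0,0,0,0, 0.065,0,0,0,0, 0.065,0,0,0,0, 0.065,0,0,-0.05,0, 0.065,0,0,-0.05,0, 0.065,0,0,-0.04,0, 0.065,0,0,-0.03,0, 0.065,0,0,0,0]'
python3 - <<'E'
from h import *
s=cv2.imread("pics/s3f.png")
cr=s[170:280,200:320]; cv2.imwrite("pics/st.png",np.hstack([cv2.resize(cr,None,fx=5,fy=5,interpolation=cv2.INTER_CUBIC)]))
goto(.533,.203,.24,135)
E
```

```text
time: 6.6
position: [0.4611, -0.051, 0.2251]
tool_rot: [0.002, -0.377, 0.926, 0.003]
force: [0.4, -0.5, -0.8]
finger_gap: 0.0648
t 6.6 pos [ 0.4611 -0.051   0.2251] jaw 134.3 q6 -1.12 gap 0.0648 F [ 0.4 -0.5 -0.8]
turn -0.7 (or other way 179.3 ) then shift mm [-230.5  128.8  -13.1]
```

View pics/st.png

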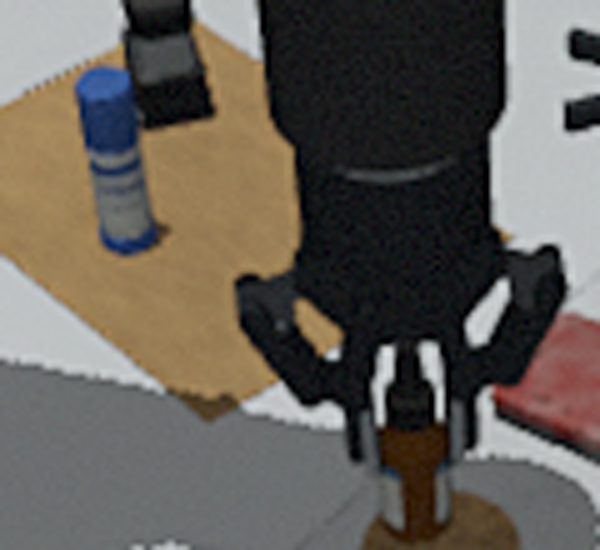

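In this view the glue stick is upright with its cap at (105,85) and foot at (130,238). The dropper is held in the jaws over the near pad. Moving to the glue stick.

```bash
python3 -m inch '[0.065,-0.046,0.026,0,0, 0.065,-0.046,0.026,0,0, 0.065,-0.046,0.026,0,0, 0.065,-0.046,0.026,0,0, 0.065,-0.046,0.026,0,0, 0.065,0,0,0,0]'
python3 - <<'E'
from h import *
s=viewer.snapshot("scene");t=viewer.snapshot("top")
cv2.imwrite("pics/s4f.png",s[:,:,::-1]);cv2.imwrite("pics/t4f.png",t[:,:,::-1])
a=np.hstack([cv2.resize(s[180:330,180:380],None,fx=2,fy=2),cv2.resize(t[150:300,130:330],None,fx=2,fy=2)])
cv2.imwrite("pics/a4.png",a[:,:,::-1])
print(onz("scene",(226,217.4),.003),onz("scene",(221,187.6),.101))
goto(.535,.2045,.05,None)
E
```

```text
time: 7.35
position: [0.5356, 0.21, 0.2219]
tool_rot: [-0.0, -0.376, 0.927, 0.003]
force: [0.9, -0.5, -0.7]
finger_gap: 0.0644
[0.53517591 0.20629631 0.003     ] [0.52950384 0.19971259 0.101     ]
t 7.45 pos [0.5355 0.2075 0.2233] jaw 134.1 q6 -1.52 gap 0.0652 F [ 0.7 -0.5  0.3]
turn 0 (or other way 0 ) then shift mm [  3.   -2.6 173.2]
```

View pics/a4.png

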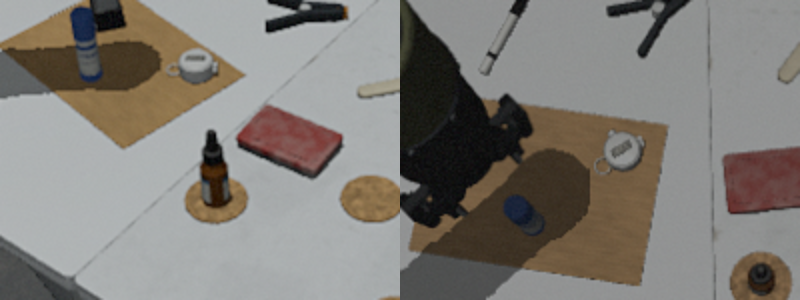

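The dropper stands upright and centred on the near pad (scene crop (215,190)). The glue stick is clear for the grasp. Descending.

```bash
python3 -m inch '[0.065,0.003,-0.003,0.03,0, 0.065,0,0,0.05,0, 0.065,0,0,0.04,0, 0.065,0,0,0.015,0, 0.065,0,0,0,0]'
python3 - <<'E'
from h import *
goto(.535,.2045,.048,None)
E
```

```text
time: 8.07
position: [0.5361, 0.1992, 0.0877]
tool_rot: [0.003, -0.373, 0.928, 0.003]
force: [0.4, 0.4, 0.1]
finger_gap: 0.0648
t 8.07 pos [0.5361 0.1992 0.0877] jaw 133.8 q6 -1.51 gap 0.0648 F [0.4 0.4 0.1]
turn 0 (or other way 0 ) then shift mm [-2.6  4.5 39.8]
```

```bash
python3 -m inch '[0.065,-0.0025,0.0045,0.015,0, 0.065,0,0,0.015,0, 0.065,0,0,0.008,0, 0.065,0,0,0.002,0, 0.065,0,0,0,0]'
python3 - <<'E'
from h import *
s=viewer.snapshot("scene");crop(s,180,300,150,260,5,"pics/s5.png")
goto(.535,.2045,.048,None)
E
```

```text
time: 8.7
position: [0.5369, 0.2058, 0.0493]
tool_rot: [0.006, -0.373, 0.928, 0.003]
force: [-0.9, -0.4, -0.4]
finger_gap: 0.065
t 8.75 pos [0.5369 0.2058 0.0494] jaw 133.8 q6 -1.52 gap 0.0653 F [-0.2  0.1 -0.8]
turn 0 (or other way 0 ) then shift mm [2.3 0.3 1.4]
```

View pics/s5.png

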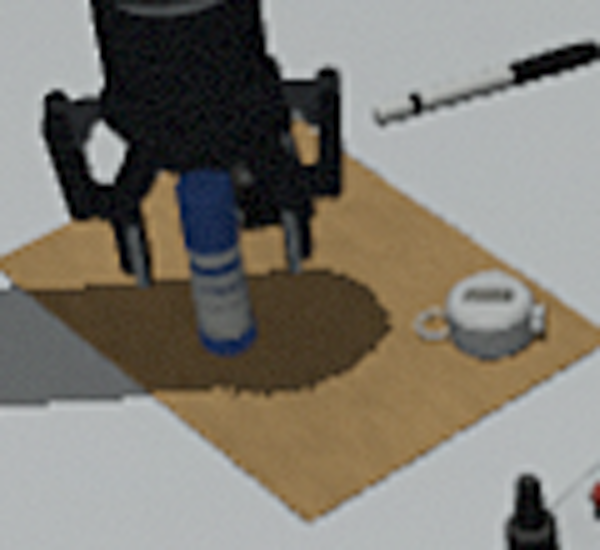

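The glue stick (220,265) is between the fingers. Closing and lifting.

```bash
python3 -m inch '[0.01,0.001,0,0,0, 0.01,0,0,0,0, 0.01,0,0,0,0, 0.01,0,0,0,0, 0.01,0,0,0,0, 0.01,0,0,-0.03,0, 0.01,0,0,-0.05,0, 0.01,0,0,-0.05,0, 0.01,0,0,-0.04,0, 0.01,0,0,0,0]'
python3 - <<'E'
from h import *
goto(.559,-.186,.22,None)
E
```

```text
time: 10.0
position: [0.5343, 0.2027, 0.2244]
tool_rot: [0.006, -0.373, 0.928, 0.003]
force: [-0.3, 1.1, -1.1]
finger_gap: 0.0261
t 10.0 pos [0.5343 0.2027 0.2244] jaw 133.8 q6 -1.52 gap 0.0261 F [-0.3  1.1 -1.1]
turn 0 (or other way 0 ) then shift mm [ 251.1 -297.7    0.8]
```

```bash
python3 -m inch '[0.01,0.031,-0.037,0,0, 0.01,0.031,-0.037,0,0, 0.01,0.031,-0.037,0,0, 0.01,0.031,-0.037,0,0, 0.01,0.031,-0.037,0,0, 0.01,0.031,-0.037,0,0, 0.01,0.031,-0.037,0,0, 0.01,0.031,-0.037,0,0, 0.01,0,0,0,0, 0.01,0,0,0,0]'
python3 - <<'E'
from h import *
goto(.559,-.186,.05,135)
E
```

```text
time: 11.25
position: [0.5577, -0.193, 0.2089]
tool_rot: [-0.001, -0.374, 0.927, 0.006]
force: [-1.0, 0.6, -0.3]
finger_gap: 0.0264
t 11.25 pos [ 0.5577 -0.193   0.2089] jaw 133.9 q6 -0.8 gap 0.0264 F [-1.   0.6 -0.3]
turn -1.1 (or other way 178.9 ) then shift mm [ -5.3   2.1 159. ]
```

```bash
python3 -m inch '[0.01,-0.0055,0.002,0.04,-1, 0.01,0,0,0.05,0, 0.01,0,0,0.03,0, 0.01,0,0,0.01,0, 0.01,0,0,0,0, 0.01,0,0,0,0]'
python3 - <<'E'
from h import *
goto(.559,-.186,.05,None)
E
```

```text
time: 12.0
position: [0.5613, -0.1809, 0.0777]
tool_rot: [0.001, -0.386, 0.923, 0.005]
force: [0.1, 0.4, 0.7]
finger_gap: 0.0262
t 12.0 pos [ 0.5613 -0.1809  0.0777] jaw 135.4 q6 -0.8 gap 0.0262 F [0.1 0.4 0.7]
turn 0 (or other way 0 ) then shift mm [ 5.4 -2.2 27.7]
```

```bash
python3 -m inch '[0.01,0.0055,-0.002,0.01,0, 0.01,0,0,0.01,0, 0.01,0,0,0.003,0, 0.01,0,0,0,0, 0.01,0,0,0,0]'
python3 - <<'E'
from h import *
goto(.559,-.186,.05,None)
E
```

```text
time: 12.62
position: [0.5599, -0.1867, 0.0555]
tool_rot: [0.003, -0.385, 0.923, 0.005]
force: [-0.3, 0.5, -1.1]
finger_gap: 0.026
t 12.62 pos [ 0.5599 -0.1867  0.0555] jaw 135.3 q6 -0.79 gap 0.026 F [-0.3  0.5 -1.1]
turn 0 (or other way 0 ) then shift mm [0.2 1.1 5.5]
```

Lower 5.5 mm, then check force before release.

```bash
python3 -m inch '[0.01,0,0,0.004,0, 0.01,0,0,0.001,0, 0.01,0,0,0.001,0]'
python3 - <<'E'
from h import *
goto(.559,-.186,.05,None)
E
```

```text
time: 13.0
position: [0.5603, -0.1867, 0.0512]
tool_rot: [0.004, -0.386, 0.923, 0.004]
force: [-3.6, 1.7, 8.0]
finger_gap: 0.0261
t 13.0 pos [ 0.5603 -0.1867  0.0512] jaw 135.4 q6 -0.79 gap 0.0261 F [-3.6  1.7  8. ]
turn 0 (or other way 0 ) then shift mm [0.5 1.4 1.2]
```

```bash
python3 -m inch '[0.065,0,0,0,0, 0.065,0,0,0,0, 0.065,0,0,0,0, 0.065,0,0,-0.04,0, 0.065,0,0,-0.05,0, 0.065,0,0,-0.05,0, 0.065,0,0,-0.03,0, 0.07,0,0,0,10.3, 0.07,0,0,0,10.3, 0.07,0,0,0,10.3, 0.07,0,0,0,10.3, 0.07,0,0,0,10.3]'
python3 - <<'E'
from h import *
goto(.613,.101,.12,32.2)
E
```

```text
time: 14.5
position: [0.5594, -0.1886, 0.2246]
tool_rot: [0.001, 0.068, 0.998, 0.005]
force: [-0.8, 0.5, -0.3]
finger_gap: 0.0706
t 14.5 pos [ 0.5594 -0.1886  0.2246] jaw 82.2 q6 -1.71 gap 0.0706 F [-0.8  0.5 -0.3]
turn 50.0 (or other way -130.0 ) then shift mm [215.7 198.9 107.8]
```

```bash
python3 -m inch '[0.07,0,0,0,-10.6, 0.07,0,0,0,-10.6, 0.07,0,0,0,-10.6, 0.07,0,0,0,-10.6, 0.07,0,0,0,-10.6, 0.07,0,0,0,-10.6, 0.07,0,0,0,-10.6, 0.07,0,0,0,-10.6, 0.07,0,0,0,-10.6, 0.07,0,0,0,-10.6, 0.07,0,0,0,-10.6, 0.07,0,0,0,-10.6]'
python3 - <<'E'
from h import *
goto(.613,.101,.12,32.2)
E
```

```text
time: 16.0
position: [0.5593, -0.1886, 0.2216]
tool_rot: [-0.005, 0.871, -0.492, -0.003]
force: [-0.4, 0.4, -0.1]
finger_gap: 0.0699
t 16.0 pos [ 0.5593 -0.1886  0.2216] jaw -148.9 q6 0.54 gap 0.0699 F [-0.4  0.4 -0.1]
turn -1.1 (or other way 178.9 ) then shift mm [-215.4 -199.2  104.9]
```

```bash
python3 -m inch '[0.07,-0.031,-0.0285,0,-1, 0.07,-0.031,-0.0285,0,0, 0.07,-0.031,-0.0285,0,0, 0.07,-0.031,-0.0285,0,0, 0.07,-0.031,-0.0285,0.01,0, 0.07,-0.031,-0.0285,0.02,0, 0.07,-0.031,-0.0285,0.03,0, 0.07,0,0,0.03,0, 0.07,0,0,0,0]'
python3 - <<'E'
from h import *
s=viewer.snapshot("scene");t=viewer.snapshot("top");cv2.imwrite("pics/s6f.png",s[:,:,::-1]);cv2.imwrite("pics/t6f.png",t[:,:,::-1])
a=np.hstack([cv2.resize(s[150:350,180:420],None,fx=1.66,fy=1.66),cv2.resize(t[150:350,170:410],None,fx=1.66,fy=1.66)])
cv2.imwrite("pics/a6.png",a[:,:,::-1])
goto(.613,.101,.01,32.2)
E
```

```text
time: 17.12
position: [0.6146, 0.1112, 0.131]
tool_rot: [-0.005, 0.875, -0.483, -0.003]
force: [0.8, 0.0, 0.4]
finger_gap: 0.07
t 17.23 pos [0.6162 0.111  0.1349] jaw -147.8 q6 0.07 gap 0.0698 F [ 0.5 -0.3  0.9]
turn -0.0 (or other way 180.0 ) then shift mm [  7.8   9.3 124.8]
```

View pics/a6.png

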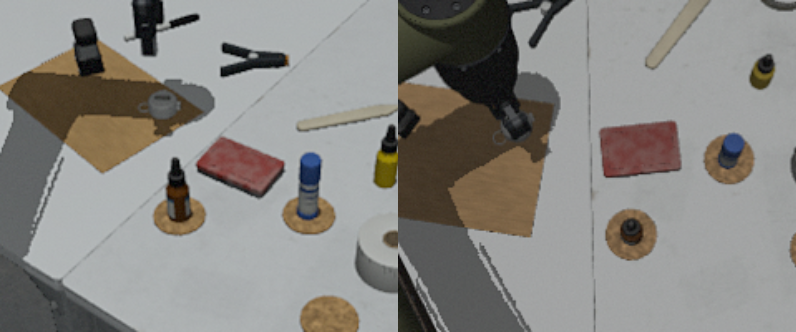

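Glue and dropper both stand well centred on their pads. The tally is under the gripper, which is about 12 mm off. Correcting and descending halfway.

```bash
python3 -m inch '[0.075,0.008,0.009,0.02,0, 0.075,0,0,0.03,0, 0.075,0,0,0.025,0, 0.075,0,0,0,0, 0.075,0,0,0,0]'
python3 - <<'E'
from h import *
goto(.613,.101,.01,32.2)
E
```

```text
time: 17.85
position: [0.6193, 0.0984, 0.0711]
tool_rot: [-0.013, 0.874, -0.485, 0.005]
force: [0.4, -0.2, -0.0]
finger_gap: 0.0752
t 17.85 pos [0.6193 0.0984 0.0711] jaw -148.0 q6 0.09 gap 0.0752 F [ 0.4 -0.2 -0. ]
turn -0.2 (or other way 179.8 ) then shift mm [-5.4  5.6 60.9]
```

```bash
python3 -m inch '[0.075,-0.005,0.005,0.01,0, 0.075,0,0,0.01,0, 0.075,0,0,0,0, 0.075,0,0,0,0]'
python3 - <<'E'
from h import *
s=viewer.snapshot("scene");crop(s,230,350,160,260,6,"pics/s7.png")
goto(.613,.101,.01,32.2)
E
```

```text
time: 18.35
position: [0.6136, 0.1009, 0.0528]
tool_rot: [-0.014, 0.874, -0.485, 0.007]
force: [1.1, 0.4, 0.8]
finger_gap: 0.0752
t 18.4 pos [0.6136 0.1009 0.0527] jaw -148.0 q6 0.08 gap 0.0753 F [ 0.3  0.1 -0.3]
turn -0.2 (or other way 179.8 ) then shift mm [-0.3  1.8 42.6]
```

View pics/s7.png

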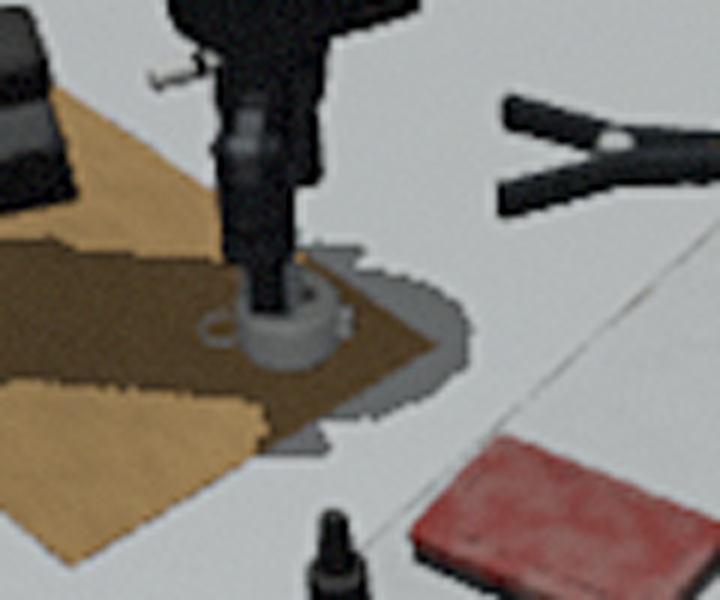

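Run:
```python
from h import *
s=monitor.observe();p=s["position"]
u=np.array([np.cos(np.radians(32)),np.sin(np.radians(32)),0])
for z in(.05,.055): print((proj("scene",p*[1,1,0]-u*.0376+[0,0,z])-[230,160])*6)
print((proj("scene",[.613,.101,.015])-[230,160])*6, (proj("scene",[.613,.101,.003])-[230,160])*6)
```

```text
[275.14387207 308.64097156]
[274.30013234 298.77568067]
[291.61805648 317.19255909] [293.44808762 339.70137305]
```

The predicted finger (275,308) and tally centre (292,317) agree with the picture. Descending to grasp.

```bash
python3 -m inch '[0.075,0,0.002,0.012,0, 0.075,0,0,0.012,0, 0.075,0,0,0.01,0, 0.075,0,0,0.004,0, 0.075,0,0,0,0]'
python3 - <<'E'
from h import *
goto(.613,.101,.01,32.2)
E
```

```text
time: 19.02
position: [0.6123, 0.1003, 0.0109]
tool_rot: [-0.014, 0.874, -0.485, 0.006]
force: [-0.3, -0.4, 0.7]
finger_gap: 0.0751
t 19.02 pos [0.6123 0.1003 0.0109] jaw -148.0 q6 0.08 gap 0.0751 F [-0.3 -0.4  0.7]
turn -0.2 (or other way 179.8 ) then shift mm [-0.3 -0.9  1. ]
```

```bash
python3 -m inch '[0.02,0,0,0,0, 0.02,0,0,0,0, 0.02,0,0,0,0, 0.02,0,0,0,0]'
python3 - <<'E'
from h import *
goto(.613,.101,.01,32.2)
E
```

```text
time: 19.52
position: [0.6133, 0.1007, 0.0127]
tool_rot: [-0.015, 0.874, -0.485, 0.007]
force: [0.4, 0.1, -0.6]
finger_gap: 0.0414
t 19.52 pos [0.6133 0.1007 0.0127] jaw -148.0 q6 0.08 gap 0.0414 F [ 0.4  0.1 -0.6]
turn -0.2 (or other way 179.8 ) then shift mm [-0.4  0.2  2.7]
```

```bash
python3 -m inch '[0.02,0,0,-0.03,0, 0.02,0,0,-0.06,0, 0.02,0,0,-0.06,0, 0.02,0,0,0,0]'
python3 - <<'E'
from h import *
goto(.4305,-.297,.0137)
E
```

```text
time: 20.02
position: [0.6083, 0.0972, 0.1653]
tool_rot: [-0.013, 0.874, -0.485, 0.006]
force: [0.9, -0.5, -0.6]
finger_gap: 0.0416
t 20.02 pos [0.6083 0.0972 0.1653] jaw -148.0 q6 0.08 gap 0.0416 F [ 0.9 -0.5 -0.6]
turn 0 (or other way 0 ) then shift mm [240.7 363.6 140.6]
```

```bash
python3 -m inch '[0.02,0.03,0.0455,-0.005,0, 0.02,0.03,0.0455,0,0, 0.02,0.03,0.0455,0,0, 0.02,0.03,0.0455,0,0, 0.02,0.03,0.0455,0,0, 0.02,0.03,0.0455,0,0, 0.02,0.03,0.0455,0,0, 0.02,0.03,0.0455,0,0, 0.02,0,0,0,0, 0.02,0,0,0,0]'
python3 - <<'E'
from h import *
goto(.4305,-.297,.0137)
E
```

```text
time: 21.28
position: [0.4172, -0.309, 0.1497]
tool_rot: [-0.013, 0.875, -0.485, 0.001]
force: [-0.8, -1.0, -0.9]
finger_gap: 0.041
t 21.27 pos [ 0.4172 -0.309   0.1497] jaw -148.0 q6 0.83 gap 0.041 F [-0.8 -1.  -0.9]
turn 0 (or other way 0 ) then shift mm [ -1.7 -14.6 136.4]
```

```bash
python3 -m inch '[0.02,-0.002,-0.0145,0.03,0, 0.02,0,0,0.04,0, 0.02,0,0,0.025,0, 0.02,0,0,0,0, 0.02,0,0,0,0]'
python3 - <<'E'
from h import *
goto(.4305,-.297,.0137)
E
```

```text
time: 21.9
position: [0.4328, -0.2931, 0.053]
tool_rot: [-0.013, 0.876, -0.482, 0.001]
force: [0.6, -0.1, -0.3]
finger_gap: 0.0414
t 21.9 pos [ 0.4328 -0.2931  0.053 ] jaw -147.6 q6 0.8 gap 0.0414 F [ 0.6 -0.1 -0.3]
turn 0 (or other way 0 ) then shift mm [ 2.5  5.  39.2]
```

```bash
python3 -m inch '[0.02,0.0025,0.005,0.015,0, 0.02,0,0,0.01,0, 0.02,0,0,0.006,0, 0.02,0,0,0,0, 0.02,0,0,0,0]'
python3 - <<'E'
from h import *
goto(.4305,-.297,.0137)
E
```

```text
time: 22.52
position: [0.4316, -0.2979, 0.0222]
tool_rot: [-0.013, 0.876, -0.482, 0.003]
force: [0.5, 1.1, -0.8]
finger_gap: 0.0409
t 22.52 pos [ 0.4316 -0.2979  0.0222] jaw -147.6 q6 0.81 gap 0.0409 F [ 0.5  1.1 -0.8]
turn 0 (or other way 0 ) then shift mm [-1.3  0.7  8.5]
```

```bash
python3 -m inch '[0.02,-0.001,0.001,0.005,0, 0.02,0,0,0.002,0, 0.02,0,0,0.001,0, 0.02,0,0,0,0]'
python3 - <<'E'
from h import *
goto(.4305,-.297,.0137)
E
```

```text
time: 23.02
position: [0.4306, -0.2974, 0.0141]
tool_rot: [-0.013, 0.876, -0.481, 0.004]
force: [-0.3, 0.7, -1.0]
finger_gap: 0.0415
t 23.02 pos [ 0.4306 -0.2974  0.0141] jaw -147.6 q6 0.81 gap 0.0415 F [-0.3  0.7 -1. ]
turn 0 (or other way 0 ) then shift mm [-0.4 -0.2  0.4]
```

```bash
python3 -m inch '[0.02,0,0,0.001,0, 0.075,0,0,0,0, 0.075,0,0,0,0, 0.075,0,0,0,0, 0.075,0,0,-0.03,0, 0.075,0,0,-0.06,0, 0.075,0,0,-0.06,0, 0.075,0,0,-0.05,0, 0.075,0,0,0,0]'
python3 - <<'E'
from h import *
s=viewer.snapshot("scene");t=viewer.snapshot("top");cv2.imwrite("pics/s8f.png",s[:,:,::-1]);cv2.imwrite("pics/t8f.png",t[:,:,::-1])
a=np.hstack([np.clip(cv2.resize(s[150:210,205:265],None,fx=6.6,fy=6.6,interpolation=cv2.INTER_CUBIC)*2.,0,255),np.clip(cv2.resize(t[190:250,140:200],None,fx=6.6,fy=6.6,interpolation=cv2.INTER_CUBIC)*2.,0,255)])
b=cv2.resize(s[250:370,320:480],None,fx=2,fy=2);b2=cv2.resize(t[200:320,290:450],None,fx=2,fy=2);b=np.hstack([b,b2]);b=np.pad(b,((0,0),(0,792-b.shape[1]),(0,0)))
cv2.imwrite("pics/a8.png",np.vstack([a,b[:200]])[:,:,::-1].astype(np.uint8))
goto(.63,.262,.2,)
E
```

```text
time: 24.15
position: [0.4261, -0.3017, 0.2196]
tool_rot: [-0.013, 0.876, -0.482, 0.004]
force: [1.9, 0.2, -0.8]
finger_gap: 0.0751
t 24.25 pos [ 0.4249 -0.3006  0.2148] jaw -147.6 q6 0.81 gap 0.0749 F [-0.1  1.  -0.8]
turn 0 (or other way 0 ) then shift mm [-364.7 -474.3   30.1]
```

View pics/a8.png

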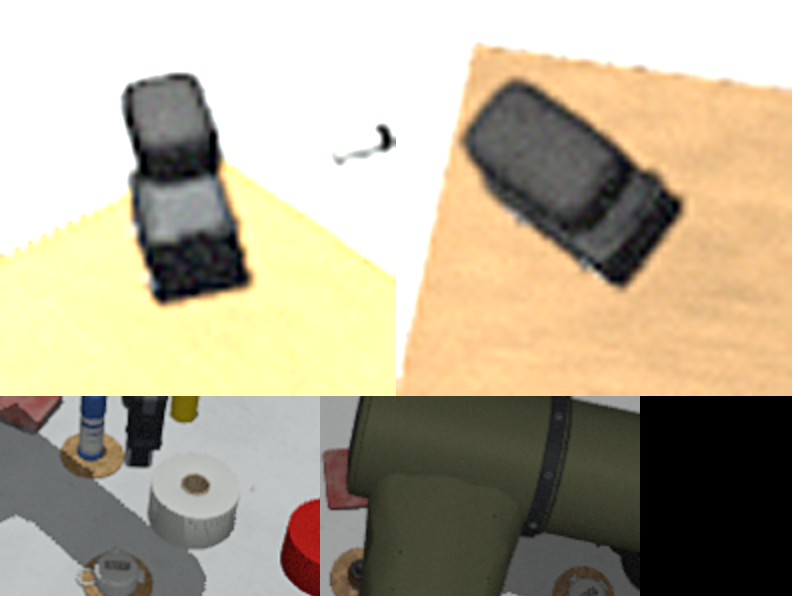

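In the scene crop the stamp's head top centre is about (170,113), with base bottom corners at (158,302) and (250,285). In the top crop the head top corners are (466,140), (520,82), (645,165) and (580,228), and the base bottom corners are (682,208) and (625,288). The tally lies centred on the right front pad.

Run:
```python
from h import *
S=lambda x,y:(205+x/6.6,150+y/6.6); T=lambda x,y:(140+(x-396)/6.6,190+y/6.6)
r=lambda v:np.round(v,4)
p,e=tri(T(553,153),S(170,113));print("head",r(p),e, r(onz("top",T(553,153),.077)),r(onz("scene",S(170,113),.077)))
hc=[onz("top",T(*c),.077)[:2] for c in((466,140),(520,82),(645,165),(580,228))];print("head corners",r(hc));
a=lambda u:np.degrees(np.arctan2(u[1],u[0]))
print("long",a(hc[1]-hc[2]),a(hc[0]-hc[3]),np.linalg.norm(hc[1]-hc[2]),np.linalg.norm(hc[0]-hc[1]))
for q,w in(((682,208),(250,285)),((625,288),(158,302))):
    p,e=tri(T(*q),S(*w));print("base",r(p),round(e,4))
A=onz("top",T(682,208),.003)[:2];B=onz("top",T(625,288),.003)[:2];C2=onz("scene",S(250,285),.003)[:2];D=onz("scene",S(158,302),.003)[:2]
for X,Y in((A,B),(C2,D)):
    u=(Y-X)/np.linalg.norm(Y-X);n=np.array([-u[1],u[0]]);n*=np.sign(n[0]);print("mid",r((X+Y)/2),"w",np.linalg.norm(Y-X),"ang x",a(u),"centre",r((X+Y)/2+n*.029))
h=cv2.cvtColor(cv2.imread("pics/t8f.png"),cv2.COLOR_BGR2HSV)
t=cv2.imread("pics/t8f.png")[:,:,::-1].copy()
for c in blobs(t,(0,0,0),(180,120,70),(140,205,190,245),80):print(cv2.minAreaRect(c))
```

```text
head [0.6326 0.2677 0.0736] 0.002578132267846665 [0.6326 0.266  0.077 ] [0.6282 0.2647 0.077 ]
head corners [[0.6383 0.2956]
 [0.6578 0.2779]
 [0.6273 0.2348]
 [0.6065 0.2562]]
long 54.73989558246628 51.136569119047095 0.0527649397448977 0.026329398060814406
base [0.6329 0.2389 0.0025] 0.0007
base [0.6033 0.2589 0.0041] 0.0017
mid [0.6184 0.2489] w 0.034358012835843534 ang x 145.1224877353021 centre [0.635  0.2727]
mid [0.6182 0.2494] w 0.036646079993715226 ang x 142.40708099763535 centre [0.6359 0.2724]
((165.69512939453125, 216.756103515625), (33.577362060546875, 17.803810119628906), 38.65980911254883)
```

```bash
python3 -m inch '[0.065,0,0,0,10.6, 0.065,0,0,0,10.6, 0.065,0,0,0,10.6, 0.065,0,0,0,10.6, 0.065,0,0,0,10.6, 0.065,0,0,0,10.6, 0.065,0,0,0,6, 0.065,0,0,0,0]'
python3 - <<'E'
from h import *
goto(.634,.269,.18,144)
E
```

```text
time: 25.25
position: [0.4207, -0.2979, 0.1992]
tool_rot: [0.003, -0.435, 0.9, 0.016]
force: [-0.4, -1.2, 1.0]
finger_gap: 0.065
t 25.25 pos [ 0.4207 -0.2979  0.1992] jaw 141.6 q6 -0.43 gap 0.065 F [-0.4 -1.2  1. ]
turn -2.4 (or other way 177.6 ) then shift mm [-583.3  160.1   35.5]
```

```bash
python3 -m inch '[0.065,-0.058,0.016,0,-2.4, 0.065,-0.058,0.016,0,0, 0.065,-0.058,0.016,0,0, 0.065,-0.058,0.016,0,0, 0.065,-0.058,0.016,0,0, 0.065,-0.058,0.016,0,0, 0.065,-0.058,0.016,0,0, 0.065,-0.058,0.016,0,0, 0.065,-0.058,0.016,0,0, 0.065,-0.05,0.014,0,0, 0.065,0,0,0,0, 0.065,0,0,0,0]'
python3 - <<'E'
from h import *
goto(.634,.269,.055,144)
E
```

```text
time: 26.75
position: [0.627, 0.2761, 0.1985]
tool_rot: [-0.006, -0.467, 0.884, 0.018]
force: [0.3, -0.4, 0.6]
finger_gap: 0.0649
t 26.75 pos [0.627  0.2761 0.1985] jaw 145.7 q6 -1.29 gap 0.0649 F [ 0.3 -0.4  0.6]
turn 1.7 (or other way -178.3 ) then shift mm [  2.2 -15.2 143. ]
```

```bash
python3 -m inch '[0.065,0.002,-0.015,0.02,1.7, 0.065,0,0,0.03,0, 0.065,0,0,0.02,0, 0.065,0,0,0,0, 0.065,0,0,0,0]'
python3 - <<'E'
from h import *
s=viewer.snapshot("scene");crop(s,190,310,110,220,5,"pics/s9.png")
goto(.634,.269,.055,144)
E
```

```text
time: 27.38
position: [0.6374, 0.2599, 0.1233]
tool_rot: [-0.007, -0.45, 0.893, 0.018]
force: [0.3, 0.3, 0.5]
finger_gap: 0.0648
t 27.43 pos [0.6373 0.2601 0.1231] jaw 143.5 q6 -1.29 gap 0.0648 F [-0.  -0.2 -0.2]
turn -0.5 (or other way 179.5 ) then shift mm [-5.1  5.3 68.4]
```

View pics/s9.png

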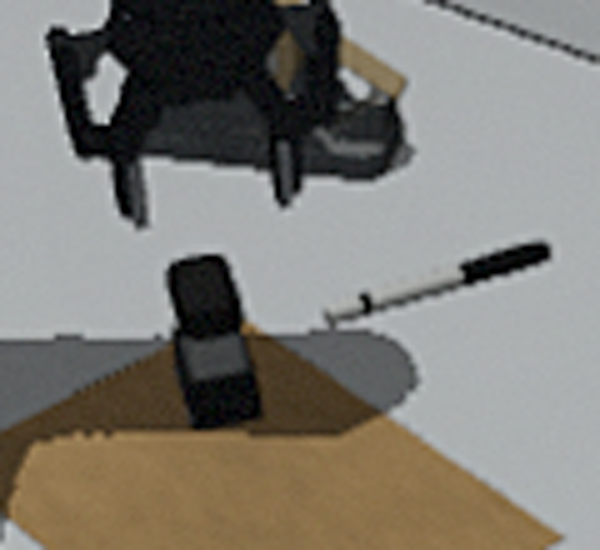

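The stamp (210,340) is below and between the fingers. Continuing the descent with corrections.

```bash
python3 -m inch '[0.065,-0.005,0.005,0.01,0, 0.065,0,0,0.01,0, 0.065,0,0,0.005,0, 0.065,0,0,0,0, 0.065,0,0,0,0]'
python3 - <<'E'
from h import *
goto(.634,.269,.053,144)
E
```

```text
time: 28.05
position: [0.6359, 0.2687, 0.0981]
tool_rot: [-0.006, -0.45, 0.893, 0.018]
force: [-0.3, -0.4, -0.1]
finger_gap: 0.065
t 28.05 pos [0.6359 0.2687 0.0981] jaw 143.5 q6 -1.3 gap 0.065 F [-0.3 -0.4 -0.1]
turn -0.5 (or other way 179.5 ) then shift mm [ 1.1  0.  45.2]
```

```bash
python3 -m inch '[0.065,0.001,0,0.012,0, 0.065,0,0,0.012,0, 0.065,0,0,0.012,0, 0.065,0,0,0.005,0, 0.065,0,0,0,0, 0.065,0,0,0,0]'
python3 - <<'E'
from h import *
s=viewer.snapshot("scene");crop(s,190,310,110,220,5,"pics/s10.png")
goto(.634,.269,.053,144)
E
```

```text
time: 28.8
position: [0.6339, 0.2688, 0.0538]
tool_rot: [-0.007, -0.45, 0.893, 0.018]
force: [-0.3, 1.0, -0.2]
finger_gap: 0.0651
t 28.85 pos [0.6339 0.2688 0.0539] jaw 143.5 q6 -1.3 gap 0.0648 F [-0.7  0.9  0.1]
turn -0.5 (or other way 179.5 ) then shift mm [-0.2  0.   0.9]
```

View pics/s10.png

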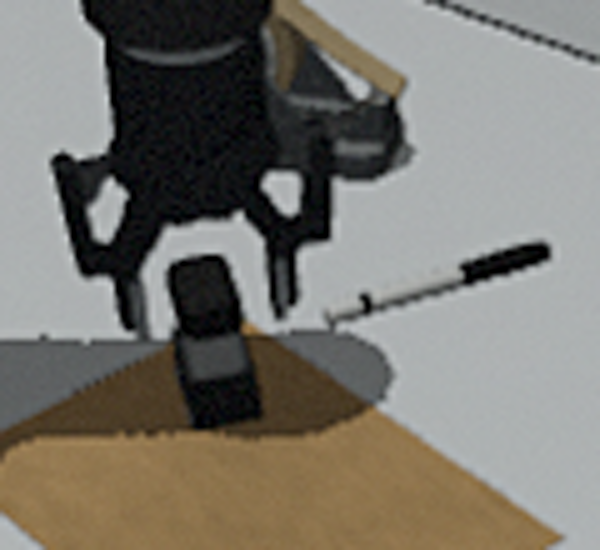

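The fingers straddle the head evenly. Closing and lifting. I have viewed 15 pictures, so the last one is kept for the final check.

```bash
python3 -m inch '[0.015,0,0,0,0, 0.015,0,0,0,0, 0.015,0,0,0,0, 0.015,0,0,0,0, 0.015,0,0,0,0]'
python3 - <<'E'
from h import *
goto(.634,.269,.053,144)
E
python3 -m inch '[0.015,0,0,-0.03,0, 0.015,0,0,-0.06,0, 0.015,0,0,-0.06,0, 0.015,0,0,0,0]'
python3 - <<'E'
from h import *
goto(.574,-.066,.20,3.7)
E
```

```text
time: 29.48
position: [0.6342, 0.2691, 0.0549]
tool_rot: [-0.006, -0.45, 0.893, 0.018]
force: [-1.3, 0.1, -0.4]
finger_gap: 0.0326
t 29.48 pos [0.6342 0.2691 0.0549] jaw 143.5 q6 -1.3 gap 0.0326 F [-1.3  0.1 -0.4]
turn -0.5 (or other way 179.5 ) then shift mm [0.2 0.1 1.9]
time: 29.98
position: [0.6376, 0.2641, 0.2066]
tool_rot: [-0.008, -0.45, 0.893, 0.018]
force: [-0.2, -0.8, -1.1]
finger_gap: 0.0324
t 29.98 pos [0.6376 0.2641 0.2066] jaw 143.5 q6 -1.3 gap 0.0324 F [-0.2 -0.8 -1.1]
turn -40.2 (or other way 139.8 ) then shift mm [325.5  84.6   0.4]
```

```bash
python3 -m inch '[0.015,0,0,0,-10, 0.015,0,0,0,-10, 0.015,0,0,0,-10, 0.015,0,0,0,-10, 0.015,0,0,0,0]'
python3 - <<'E'
from h import *
goto(.574,-.068,.20,3.7)
E
```

```text
time: 30.6
position: [0.6361, 0.2643, 0.2011]
tool_rot: [0.004, 0.735, -0.678, -0.021]
force: [0.5, -0.8, -1.9]
finger_gap: 0.0324
t 30.6 pos [0.6361 0.2643 0.2011] jaw -175.4 q6 -0.58 gap 0.0324 F [ 0.5 -0.8 -1.9]
turn 0.9 (or other way -179.1 ) then shift mm [327.6  83.3  -4.3]
```

```bash
python3 -m inch '[0.015,0.046,0.012,0,1, 0.015,0.046,0.012,0,0, 0.015,0.046,0.012,0,0, 0.015,0.046,0.012,0,0, 0.015,0.046,0.012,0,0, 0.015,0.046,0.012,0,0, 0.015,0.046,0.012,0,0, 0.015,0,0,0,0, 0.015,0,0,0,0]'
python3 - <<'E'
from h import *
goto(.574,-.068,.071,3.7)
E
```

```text
time: 31.72
position: [0.5643, -0.0708, 0.1894]
tool_rot: [0.008, 0.716, -0.698, -0.024]
force: [0.5, 1.2, -1.4]
finger_gap: 0.0328
t 31.73 pos [ 0.5643 -0.0708  0.1894] jaw -178.5 q6 -0.18 gap 0.0328 F [ 0.5  1.2 -1.4]
turn -2.2 (or other way 177.8 ) then shift mm [  0.8 -14.9 117.9]
```

```bash
python3 -m inch '[0.015,0.001,-0.015,0.02,-2.2, 0.015,0,0,0.03,0, 0.015,0,0,0.025,0, 0.015,0,0,0,0, 0.015,0,0,0,0]'
python3 - <<'E'
from h import *
goto(.574,-.068,.071,3.7)
E
```

```text
time: 32.35
position: [0.5778, -0.0654, 0.1123]
tool_rot: [0.007, 0.729, -0.684, -0.023]
force: [0.2, -1.1, -0.4]
finger_gap: 0.0322
t 32.35 pos [ 0.5778 -0.0654  0.1123] jaw -176.4 q6 -0.15 gap 0.0322 F [ 0.2 -1.1 -0.4]
turn -0.1 (or other way 179.9 ) then shift mm [ 3.4  2.2 41.4]
```

```bash
python3 -m inch '[0.015,0.003,0.002,0.012,0, 0.015,0,0,0.01,0, 0.015,0,0,0.006,0, 0.015,0,0,0.003,0, 0.015,0,0,0,0, 0.015,0,0,0,0]'
python3 - <<'E'
from h import *
goto(.574,-.068,.071,3.7)
# tin & others re-measured without viewing
t=viewer.snapshot("top");s=viewer.snapshot("scene");cv2.imwrite("pics/t11.png",t[:,:,::-1]);cv2.imwrite("pics/s11.png",s[:,:,::-1])
E
```

```text
time: 33.1
position: [0.5757, -0.0677, 0.0817]
tool_rot: [0.006, 0.729, -0.684, -0.022]
force: [-0.7, 0.4, -1.6]
finger_gap: 0.0326
t 33.1 pos [ 0.5757 -0.0677  0.0817] jaw -176.4 q6 -0.14 gap 0.0326 F [-0.7  0.4 -1.6]
turn -0.1 (or other way 179.9 ) then shift mm [ 0.4  1.3 10.8]
```

```bash
python3 -m inch '[0.015,0,0.001,0.006,0, 0.015,0,0,0.003,0, 0.015,0,0,0.001,0, 0.015,0,0,0,0]'
python3 - <<'E'
from h import *
goto(.574,-.068,.071,3.7)
E
```

```text
time: 33.7
position: [0.5742, -0.0675, 0.0711]
tool_rot: [0.006, 0.729, -0.684, -0.022]
force: [0.9, -0.1, -1.2]
finger_gap: 0.0323
t 33.7 pos [ 0.5742 -0.0675  0.0711] jaw -176.4 q6 -0.14 gap 0.0323 F [ 0.9 -0.1 -1.2]
turn -0.1 (or other way 179.9 ) then shift mm [0.5 0.2 0.1]
```

```bash
python3 -m inch '[0.015,0,0,0.0015,0, 0.015,0,0,0.001,0, 0.015,0,0,0,0]'
```

```text
time: 34.08
position: [0.5745, -0.0674, 0.0705]
tool_rot: [0.005, 0.729, -0.684, -0.021]
force: [0.5, -0.8, -1.8]
finger_gap: 0.0324
```

```bash
python3 -m inch '[0.015,0,0,0.002,0, 0.015,0,0,0.001,0, 0.015,0,0,0,0]'
```

```text
time: 34.45
position: [0.5746, -0.0673, 0.0704]
tool_rot: [0.005, 0.729, -0.684, -0.021]
force: [0.1, -0.8, -0.8]
finger_gap: 0.0322
```

```bash
python3 -m inch '[0.015,0,0,0.004,0, 0.015,0,0,0,0]'
```

```text
time: 34.7
position: [0.5753, -0.0671, 0.0706]
tool_rot: [0.004, 0.73, -0.684, -0.019]
force: [0.1, -0.1, -2.3]
finger_gap: 0.0324
```

The tool no longer goes down at about the expected height (0.0709), so the stamp is seated on the tin. Releasing.

```bash
python3 -m inch '[0.06,0,0,0,0, 0.06,0,0,0,0, 0.06,0,0,0,0, 0.06,0,0,0,0, 0.06,0,0,-0.02,0, 0.06,0,0,-0.04,0, 0.06,0,0,-0.06,0, 0.06,0,0,-0.05,0, 0.06,0.06,0,0,0, 0.06,0.06,0,0,0, 0.06,0.06,0,0,0, 0.06,0.06,0,0,0, 0.06,0.06,0,0,0, 0.06,0.06,0,0,0, 0.06,0.06,0,0,0, 0.06,0.06,0,0,0, 0.06,0,0,0,0]'
python3 - <<'E'
from h import *
goto(.4,-.5,.2)
s=viewer.snapshot("scene");t=viewer.snapshot("top");cv2.imwrite("pics/t12.png",t[:,:,::-1]);cv2.imwrite("pics/s12.png",s[:,:,::-1])
h=cv2.cvtColor(t,cv2.COLOR_RGB2HSV);print([(h[y,x]).tolist() for x,y in((316,239),(369,244),(427,247),(310,291),(421,300))])
E
```

```text
time: 36.83
position: [0.6145, -0.5617, 0.2498]
tool_rot: [0.002, 0.731, -0.682, -0.014]
force: [1.1, 0.3, -2.7]
finger_gap: 0.0599
t 36.83 pos [ 0.6145 -0.5617  0.2498] jaw -176.1 q6 0.57 gap 0.0599 F [ 1.1  0.3 -2.7]
turn 0 (or other way 0 ) then shift mm [-75.3 208.7  55.6]
[[0, 0, 28], [114, 146, 42], [33, 73, 66], [38, 41, 25], [34, 62, 70]]
```

The arm still hides the right side of the top view. I'll move back towards the start pose and take the final picture.

```bash
python3 -m inch '[0.06,0,0.06,0,0, 0.06,0,0.06,0,0, 0.06,0,0.06,0,0, 0.06,0,0.06,0,0, 0.06,0,0.06,0,0, 0.06,0,0.06,0,0, 0.06,0,0,0,0, 0.06,0,0,0,0]'
python3 - <<'E'
from h import *
s=viewer.snapshot("scene");t=viewer.snapshot("top");cv2.imwrite("pics/t13.png",t[:,:,::-1]);cv2.imwrite("pics/s13.png",s[:,:,::-1])
a=cv2.resize(t[200:325,280:460],None,fx=4,fy=4,interpolation=cv2.INTER_CUBIC)[:290*2-80];print(a.shape)
a=np.hstack([cv2.resize(t[205:325,290:450],None,fx=2.5,fy=2.5,interpolation=cv2.INTER_CUBIC),cv2.resize(s[220:340,240:400],None,fx=2.5,fy=2.5,interpolation=cv2.INTER_CUBIC)])
b=np.hstack([cv2.resize(t[215:275,285:385],None,fx=4,fy=4,interpolation=cv2.INTER_CUBIC),cv2.resize(s[290:350,350:450],None,fx=4,fy=4,interpolation=cv2.INTER_CUBIC)])
cv2.imwrite("pics/a13.png",np.clip(np.vstack([a,b]).astype(float)*1.4,0,255).astype(np.uint8)[:,:,::-1])
E
```

```text
time: 37.92
position: [0.2471, -0.574, 0.283]
tool_rot: [0.005, 0.737, -0.676, 0.006]
force: [-0.5, -0.4, -0.4]
finger_gap: 0.0598
(500, 720, 3)
```

View pics/a13.png

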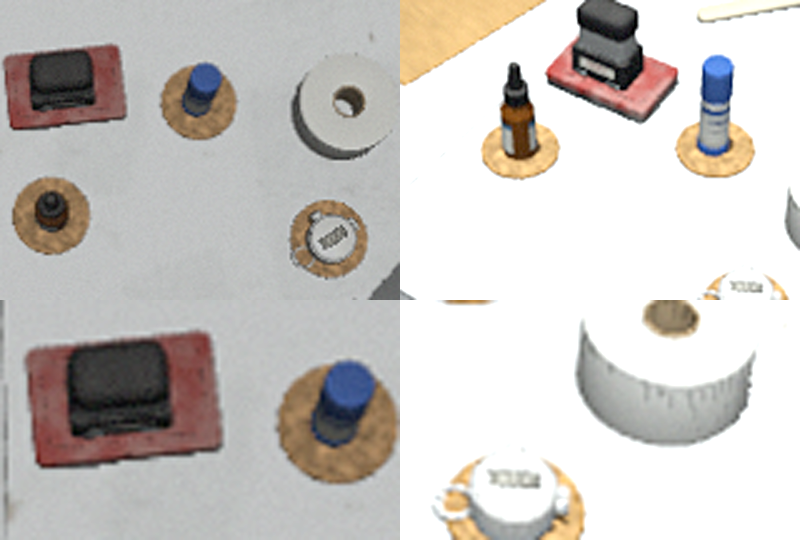

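In the final view all four stand upright on their supports: stamp on the tin, glue on the middle pad, dropper in front of the tin, tally in front of the roll. A numeric check follows.

Run:
```python
from h import *
T=lambda x,y:(290+x/2.5,205+y/2.5); U=lambda x,y:(285+x/4,215+(y-300)/4); S=lambda x,y:(240+(x-400)/2.5,220+y/2.5)
r=lambda v:np.round(v*1000,1)
print("tally",r(onz("top",T(332,239),.028)),"pad",r(onz("top",T(329,239),.004)))
print("glue top",r(onz("top",T(208,75),.102)),"tri",r(tri(T(208,75),S(718,64))[0]),"foot s",r(onz("scene",S(714,148),.004)),"pad s",r(onz("scene",S(715,149),.004)))
print("dropper tip",r(onz("top",T(49,196),.106)),"tri",r(tri(T(49,196),S(514,66))[0]),"foot s",r(onz("scene",S(519,152),.004)),"pad s",r(onz("scene",S(521,150),.004)))
tc=np.array([onz("top",U(*c),.019)[:2] for c in((27,345),(212,332),(222,447),(38,465))]);print("tin",r(tc.mean(0)))
print("head",r(onz("top",U(118,376),.093)))
A,B=[onz("top",U(*c),.019)[:2] for c in((75,437),(170,433))];u=(A-B)/np.linalg.norm(A-B);n=np.array([u[1],-u[0]]);print("stamp y ang",np.degrees(np.arctan2(u[1],u[0])),"w",r(np.linalg.norm(A-B)),"base ctr",r((A+B)/2+n*.019),"tin y",np.degrees(np.arctan2(*(tc[0]-tc[1])[::-1])))
for f in("top0","t13"):
    t=cv2.imread(f"pics/{f}.png")[:,:,::-1].copy()
    for c in blobs(t,(0,0,105),(180,30,255),(400,452,222,275),300): pass
    c=max(blobs(t,(0,40,50),(9,255,255),(285,345,215,262),200),key=cv2.contourArea);R=cv2.minAreaRect(pts_onz("top",c,.019).astype(np.float32)*1000);print(f,"tin",R)
    g=cv2.cvtColor(t,cv2.COLOR_RGB2HSV);m=cv2.inRange(g,(5,40,20),(40,255,110));m[:235]=0;m[255:]=0;m[:,:418]=0;m[:,440:]=0
    y,x=np.nonzero(m);print("roll hole",r(onz("top",(x.mean(),y.mean()),.051)),len(x))
```

```text
tally [ 427.1 -295.3   28. ] pad [ 430.  -297.2    4. ]
glue top [ 561.2 -186.4  102. ] tri [ 560.4 -185.4  100.1] foot s [ 556.5 -187.4    4. ] pad s [ 556.  -188.7    4. ]
dropper tip [462.3 -48.8 106. ] tri [462.8 -48.1  98. ] foot s [454.8 -52.3   4. ] pad s [457.7 -52.3   4. ]
tin [575.7 -66.6]
head [569.9 -62.7  93. ]
stamp y ang 90.43367188802634 w 53.3 base ctr [572.8 -64.3] tin y 92.11820051651345
top0 tin ((575.259033203125, -64.6076431274414), (69.24878692626953, 104.8749771118164), 3.6764659881591797)
roll hole [ 547.6 -316.8   51. ] 84
t13 tin ((575.3431396484375, -64.61357879638672), (68.82257080078125, 104.87118530273438), 3.865795373916626)
roll hole [ 547.8 -316.5   51. ] 84
```

All checks are well inside tolerance. Handing in.

```bash
python3 -c "
from plant import workorder
print(workorder.hand_in())"
```

```text
the job is handed in; nothing more can be done
None
```

The labelling station is set out as asked, and I handed it in at about 38 s robot time. I moved the dropper bottle to the pad in front of the ink tin, then put the glue stick on the middle pad. The tally counter went on the pad in front of the label roll, and the date stamp on top of the tin. Everything is released and the arm is back near its start pose.

Last checks from the final pictures:

| Item | Result | Limit |
|---|---|---|
| Glue stick, dropper and tally off their pad centres | about 1–4 mm | 15 mm |
| Stamp off the tin's centre | 3–6 mm | 15 mm |
| Stamp off the tin's length | about 2–3° | 12.6° (0.22 rad) |
| Tin and roll moved | under 1 mm | 20 mm |

All four look upright.

- **Height readings:** my two-view heights for the dropper tip came out 6–8 mm below its stated height. I put that down to imprecise picking of its thin tip.
- **View disagreement:** the two cameras differ by 2–5 mm on some positions, so the offsets are only good to that.
- **Stamp contact:** the wrist force showed no clear contact when the stamp reached the tin. I judged it seated because the tool stopped going down at the expected height, and the picture afterwards shows it standing flat.

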